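# Open the fold-down work flap of the bench cabinet

## Robot

A 7-joint arm with a two-finger parallel gripper is mounted at the origin on a cart in front of the work surface, level with it; the furniture and walls round the work are solid. World frame = base frame: x ahead of the robot, y to its left, z up, the work surface at z = 0. Lengths are in m, angles in rad, forces in N, time in s.
With the tool pointing down it reaches from about 0.4 to 0.85 m from the base axis. Payload 10.4 kg.
Tool frame: the origin (TCP) lies midway between the tips of the shut fingers; the grasp point (between the pads) lies 19 mm behind it; z points along the fingers, y is the line along which they close (so a half turn about z gives the same grasp; the last joint's range is limited). The gripper opens to 87 mm and grips with 3 to 60 N. Pads are 19 mm wide; open, the fingers measure 117 mm over their backs; the gripper's body (75 mm by 190 mm) begins 51 mm behind the grasp point.
Start: joints at [1.285, 0.332, -0.065, 1.46, 0.022, 1.35, -0.088], TCP at [0.162, -0.604, 0.223] pointing down, gripper open.
Joint ranges: [-2.6, 2.6], [-0.5, 2.12], [-1.47, 1.34], [0.16, 2.42], [-1.27, 4.41], [0.06, 2.06], [-2.6, 2.6]. Speed limits (rad/s): [2.22, 2.22, 2.79, 2.79, 3.14, 3.14, 3.14].

## Interface

Orientations are given as a unit quaternion [x, y, z, w].
In Python, from bench import r gives the robot as it stands.
- The arm moves only by the tool apply_moves, never from a script. Its argument "steps" is a list of rows, each a list of 7 numbers: the turn, a rotation vector about the tool's x, y, z in rad, then the shift along the tool's x, y, z in mm, then the opening, from -1 (shut) to 1 (fully open). In form: [[ax, ay, az, x, y, z, claw], ...]. A call has 1 to 20 rows; each row is the pose to reach, as a shift and turn from the pose commanded when the call began, along the tool's axes at that moment; what a row does not reach only later rows make up. A row lasts 1/12 s, in which the tool goes at most 41.7 mm and 7.16 degrees, less where a joint would pass 70% of its speed; a pose out of reach is approached as far as the arm can. A call with a gripper value outside its range is refused whole. The fingers move at their own pace and stop on an object; "force" is the grip in N (left out, the last holds). Time passes only in rows, so rows that repeat a pose let the fingers close. It gives the time, the measured TCP pose, the force, the opening and the grip force at its end, in the units of the state.
- r.read_state(): the state, without advancing time (a new reading comes with each control period).
- r.camera(name): name is "side" or "top" or "wrist"; returns a dict with "pixels" (480x640x3 uint8, red, green, blue), "z_map" (480x640 float32, m along the optical axis (not along the pixel's ray), 0 where there is no reading), "fovy" (degrees; the focal length in pixels is half the picture's height over the tangent of half this angle, whatever the lens; pixels are square), "cx", "cy" (the principal point, pixels), "position" and "orientation" of the camera in the world. Camera axes: x right, y down, z forward; pixel columns grow to the right and rows downward; lengths in m; the calibration is good to about 2 mm. A picture is of the moment at which its call begins.
- r.close_job(): hands the job in; it is judged then, once.
The state is a dict: "time": time; "joint_positions": joint angles; "joint_vel": joint speeds; "joint_torque": joint torques, N m; "ee_pos": TCP position; "eef_rot": TCP orientation; "ft_force": force on the tool from outside, world axes, zero at the start; "torque": the same for the moment, N m; "width": finger opening in m; "grip_force": force on a finger pad.
Only numpy, scipy, OpenCV 4.12 (cv2) and the standard library are available. Lean on these libraries where they do the work, as an engineer would, in place of code of your own. Each camera call takes 0.05 s, during which the arm holds its last target. There are 200 camera calls.

## Task

Get the small blue bench cabinet ready for work: pull both of its slide-out supports fully out, and only then swing the shut front flap forward and down by its bar handle until it lies level on the two supports. Lower it gently and do not let it drop, then let go; leave the cabinet's surroundings as they are.

Things in the scene. Friction and masses are not known exactly. Their poses are not given: they have to be found in the camera images.
- cabinet: small blue steel bench cabinet, fixed to the bench, case 115 deep x 240 wide x 208 mm high. Origin on the bench top directly under the flap's hinge axis, midway between the sides, in the plane of the front face of the 76 mm high base. Its x points into the cabinet (away from the person in front of it), y to the left seen from the front, z up
- flap_hinge (a point): middle of the flap's hinge axis, 90 mm above the bench; the axis runs along the cabinet's y, in the middle of the panel's thickness at the flap's lower edge. Two rubber feet 10 mm high on the flap's outer face, 96 to 110 mm from this axis, come down on the supports
- flap (a joint): angle of the grey flap in rad: 0 = shut, leaning back 0.26 rad from upright; grows as it comes forward and down; 1.83 = level, lying on the supports when they are out; unsupported it sags to the stop at 1.95. Panel 216 wide x 120 long (hinge to outer edge) x 12 mm, 0.25 to 0.5 kg. It swings freely: falls shut before upright, falls forward past upright
- flap_bar (a point): middle of the flap's handle: round black bar 14 mm thick, 124 mm long, parallel to the hinge axis and 156 mm from it, in the panel's plane, held off the panel's outer edge by thin posts 55 mm either side of the middle, leaving a 29 mm gap between bar and panel. Moves with the flap (241 mm above the bench when shut, 90 mm when level)
- left_support (a joint): how far the left support (cabinet's +y side) is pulled out, in m: 0 = home, 0.070 = fully out at its stop; it slides straight out along the cabinet's -x, with 1.5 N friction and light damping, and stays where it is left
- left_support_pull (a point): centre of the orange pull block on the front end of the left support: 34 long (along the slide) x 24 wide x 30 mm high, its top 74 mm above the bench; it moves with the support and stands 61 mm in front of the hinge when home. The aluminium rail behind it is 18 wide x 24 mm high, same top height
- right_support (a joint): as left_support, for the right support (cabinet's -y side)
- right_support_pull (a point): as left_support_pull, on the right support; the two are 170 mm apart
- relay_board: green relay circuit board 50 x 70 x 17 mm, bystander lying in front on the right; origin at the centre of its underside
- jar_copper: glass jar with green lid, 92 mm across, 140 mm high, bystander to the right; origin at the centre of its underside
- driver_red: red screwdriver 204 mm long, 28 mm thick, lying to the left of the cabinet, bystander; origin at the underside of its middle
- old_pliers: brown-handled pliers 125 x 53 x 12 mm, lying to the left in front, bystander; origin at the underside of its middle
- tape_roll: roll of brown tape 54 mm across, 18 mm high, bystander lying to the right; origin at the centre of its underside

How it is judged:
By the outcome, as a careful person would: the job done as asked, in the order asked, and still so for the second after the job is handed in, with the robot touching nothing.
It also fails if it takes over 59 s, if anything falls off the work surface, if the arm or the gripper's body presses on something with over 40 N, if the wrist force passes 120 N, or if a joint passes its speed limit or range.

## Working session

There is one attempt and no reset: what is moved stays moved. The work goes in short steps, Python scripts to look and compute and a tool call to move; the robot and the scene stay as the last step left them, time stands still between calls to the robot, and variables do not carry over. Pictures are saved under pics/ and viewed, at most 10 in all, crops included, and the job is handed in when it is done.

Besides the shell and the picture viewer there is one more tool, called after "Emit:" by a JSON object that holds its "api" and its "payload", one argument or row to a line. apply_moves: Moves the arm, as the interface text tells. Its arguments: {"type":"object","properties":{"steps":{"type":"array","items":{"type":"array","items":{"type":"number"}}},"force":{"type":"number"}},"required":["steps"]}

```bash
mkdir -p pics; ls
cat > h.py <<'E'
import numpy as np, cv2, pickle
from scipy.spatial.transform import Rotation as R
def snap(r,n,tag):
    c=r.camera(n); cv2.imwrite(f'pics/{tag}.png',c['pixels'][:,:,::-1]); pickle.dump(c,open(f'pics/{tag}.pkl','wb')); return c
def load(tag): return pickle.load(open(f'pics/{tag}.pkl','rb'))
def cloud(c):
    f=240/np.tan(np.radians(c['fovy'])/2); v,u=np.mgrid[:480,:640]; z=c['z_map']
    p=np.stack([(u-c['cx'])/f*z,(v-c['cy'])/f*z,z],-1)
    return p@R.from_quat(c['orientation']).as_matrix().T+np.array(c['position'])
E
python3 - <<'E'
from h import *
from bench import r
s=r.read_state(); print(s)
for n in ('top','side'):
    c=snap(r,n,n+'0'); print(n,c['position'],c['orientation'],c['fovy'],c['cx'],c['cy'])
E
```

```text
pics
{'time': 0.0, 'joint_positions': array([ 1.28541248,  0.33286668, -0.06470549,  1.46093929,  0.02159248,
        1.34990981, -0.08850356]), 'joint_vel': array([ 0.00028389, -0.00117379,  0.00059294,  0.00153584, -0.00096484,
       -0.00092592,  0.00196027]), 'joint_torque': array([ 2.80996210e-04, -6.23247743e+01,  2.51311617e-02, -3.89902854e+01,
       -6.11961912e-02,  3.94939038e-02,  1.33334102e-04]), 'ee_pos': array([ 0.16225412, -0.60316652,  0.22175817]), 'eef_rot': array([ 9.91378868e-01,  1.31024540e-01, -1.22101255e-04, -7.03432378e-04]), 'ft_force': array([-0.359433  , -1.00917731, -0.71746927]), 'torque': array([-0.00240398,  0.03049442, -0.04195246]), 'grip_force': 0.0, 'width': 0.08736823912172946}
top [0.36738657 0.16084773 1.17231115] [-0.69696397  0.71389134 -0.04712339  0.04878284] 49.28860398134434 320.9442022096718 242.57914419612177
side [ 0.37594204 -0.63128168  0.70236884] [ 0.8760867  -0.08386107  0.04097835 -0.47303296] 56.80132301072082 323.5324810465675 240.13517464414784
```

View pics/top0.png

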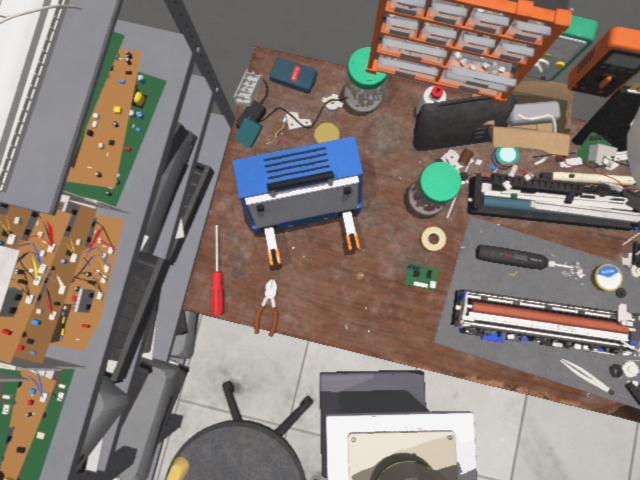

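View pics/side0.png

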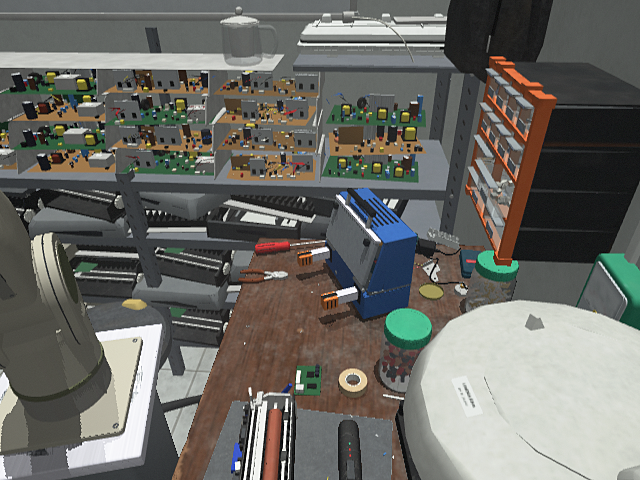

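The top view shows the cabinet at about (300,185) with its front towards the robot, the orange pulls at (273,255) and (350,240), and the bar at about (300,180). The jar is at (438,185), the board at (421,276), the screwdriver at (217,280) and the pliers at (267,305).

Run:
```python
from h import *
c=load('top0'); P=cloud(c); px=c['pixels'].astype(int)
hsv=cv2.cvtColor(c['pixels'],cv2.COLOR_RGB2HSV)
m=(hsv[...,0]<20)&(hsv[...,1]>170)&(hsv[...,2]>150)
ctr=[]
for n,(u0,u1,v0,v1) in dict(L=(258,290,225,275),Rr=(335,365,205,258)).items():
    mm=np.zeros_like(m); mm[v0:v1,u0:u1]=m[v0:v1,u0:u1]
    q=P[mm]; q=q[(q[:,2]>.066)&(q[:,2]<.082)]
    rc=cv2.minAreaRect((q[:,:2]*1000).astype(np.float32)); print(n,len(q),np.median(q,0),rc); ctr.append(rc[0])
L,Rr=map(np.array,ctr); d=L-Rr; print('sep',np.linalg.norm(d),'yaw of cab y',np.degrees(np.arctan2(d[1],d[0]))-90)
yaw=np.arctan2(d[1],d[0])-np.pi/2; ex=np.array([np.cos(yaw),np.sin(yaw)]);ey=np.array([-ex[1],ex[0]])
O=((L+Rr)/2)/1000+ex*.061; print('origin',O,'yaw',yaw)
Q=P.copy(); Q[...,:2]=np.stack([(P[...,:2]-O)@ex,(P[...,:2]-O)@ey],-1)
for uv in [(300,180),(271,188),(330,176),(300,205),(262,209),(240,160),(360,145),(438,185),(433,238),(421,276),(217,230),(217,290),(270,285),(258,330),(275,330)]:
    print(uv,'world',P[uv[1],uv[0]].round(3),'cab',Q[uv[1],uv[0]].round(3))
q=Q.reshape(-1,3); k=(abs(q[:,1])<.13)&(q[:,0]>-.02)&(q[:,0]<.2)&(q[:,2]>.2);print('case y range',np.percentile(q[k],[1,99],0).round(3))
k=(q[:,2]>.23)&(abs(q[:,1])<.1)&(q[:,0]>-.05)&(q[:,0]<.08)&(q[:,2]<.26); print('bar',k.sum(),np.percentile(q[k],[5,50,95],0).round(3))
```

```text
L 35 [0.4855506  0.2657384  0.07239556] ((489.5406494140625, 262.2032165527344), (29.21124839782715, 23.269180297851562), 9.255288124084473)
Rr 79 [0.51712264 0.10035446 0.0729785 ] ((517.7545166015625, 95.22351837158203), (29.135860443115234, 22.833532333374023), 9.85843276977539)
sep 169.3465143023104 yaw of cab y 9.59044754456204
origin [0.56379504 0.18887623] yaw 0.16738488639241322
(300, 180) world [0.611 0.197 0.242] cab [0.048 0.    0.242]
(271, 188) world [0.597 0.25  0.242] cab [0.043 0.055 0.242]
(330, 176) world [0.617 0.142 0.242] cab [ 0.045 -0.055  0.242]
(300, 205) world [0.582 0.201 0.159] cab [0.02  0.009 0.159]
(262, 209) world [0.568 0.272 0.194] cab [0.018 0.081 0.194]
(240, 160) world [0.662 0.312 0.206] cab [0.117 0.105 0.206]
(360, 145) world [ 0.755  0.065 -0.002] cab [ 0.168 -0.153 -0.002]
(438, 185) world [ 0.62  -0.078  0.14 ] cab [ 0.011 -0.272  0.14 ]
(433, 238) world [ 0.531 -0.091  0.003] cab [-0.079 -0.271  0.003]
(421, 276) world [ 0.446 -0.06   0.001] cab [-0.157 -0.226  0.001]
(217, 230) world [ 0.563  0.398 -0.006] cab [ 0.034  0.207 -0.006]
(217, 290) world [0.425 0.391 0.027] cab [-0.103  0.223  0.027]
(270, 285) world [0.434 0.277 0.005] cab [-0.113  0.109  0.005]
(258, 330) world [0.336 0.305 0.005] cab [-0.205  0.152  0.005]
(275, 330) world [0.335 0.268 0.001] cab [-0.213  0.116  0.001]
case y range [[ 0.031 -0.115  0.202]
 [ 0.121  0.118  0.248]]
bar 530 [[ 0.041 -0.054  0.24 ]
 [ 0.046  0.001  0.245]
 [ 0.053  0.057  0.249]]
```

```bash
cat >> h.py <<'E'
O=np.array([.567,.1895,0]); YAW=.1674; C=R.from_euler('z',YAW)
def cab(p): return C.apply(p)+O
def tocab(p): return C.inv().apply(np.asarray(p)-O)
def down(extra=0,lean=0):
    "tool down, x along cabinet x turned by extra; lean tips tool z (rad about cabinet y)"
    return C*R.from_euler('y',lean)*R.from_euler('z',extra)*R.from_euler('x',np.pi)
def rel(s,grasp_cab,rot):
    "grasp point (19 mm behind the TCP) in cabinet frame"
    Rc=R.from_quat(s['eef_rot']); tcp=cab(np.array(grasp_cab))+rot.apply([0,0,.019])
    return np.r_[(Rc.inv()*rot).as_rotvec().round(3),(Rc.inv().apply(tcp-s['ee_pos'])*1000).round(1)]
E
python3 - <<'E'
from h import *
from bench import r
s=r.read_state(); print(tocab(s['ee_pos']))
print('via',rel(s,tocab([.45,-.3,.30]),down()))
for g in [(-.063,-.085,.19),(-.063,-.085,.058)]: print(cab(np.array(g)),rel(s,g,down()))
P=cloud(load('top0')).reshape(-1,3); k=(P[:,1]>.3)&(P[:,1]<.6)&(P[:,2]>.06)&(P[:,0]>.25)&(P[:,0]<.8)
q=P[k]; 
for y in np.arange(.3,.6,.04): 
    w=q[(q[:,1]>=y)&(q[:,1]<y+.04)]; print(round(y,2),len(w), np.percentile(w,[5,95],0).round(2).tolist() if len(w) else '')
E
```

```text
[-0.53117183 -0.71420316  0.22186545]
via [-1.000e-03  0.000e+00  9.500e-02  3.566e+02 -2.181e+02 -5.890e+01]
[0.51904329 0.09519118 0.19      ] [-1.000e-03  0.000e+00  9.500e-02  5.260e+02 -5.817e+02  5.150e+01]
[0.51904329 0.09519118 0.058     ] [-1.000e-03  0.000e+00  9.500e-02  5.260e+02 -5.815e+02  1.835e+02]
0.3 642 [[0.56, 0.3, 0.09], [0.66, 0.32, 0.21]]
0.34 0 
0.38 0 
0.42 0 
0.46 2717 [[0.68, 0.47, 0.1], [0.8, 0.5, 0.46]]
0.5 8561 [[0.55, 0.5, 0.12], [0.79, 0.54, 0.52]]
0.54 14503 [[0.47, 0.54, 0.12], [0.78, 0.58, 0.53]]
0.58 4164 [[0.33, 0.58, 0.12], [0.74, 0.6, 0.48]]
```

Emit:
{"api": "apply_moves", "payload": {
  "steps": [
    [0,0,0.095,40,-24,-80,0.3],
    [0,0,0.095,80,-48,-80,0.3],
    [0,0,0.095,115,-72,-80,0.3],
    [0,0,0.095,150,-96,-80,0.3],
    [0,0,0.095,185,-120,-80,0.3],
    [0,0,0.095,220,-144,-80,0.3],
    [0,0,0.095,255,-168,-75,0.3],
    [0,0,0.095,290,-192,-70,0.3],
    [0,0,0.095,325,-220,-65,0.3],
    [0,0,0.095,357,-250,-60,0.3],
    [0,0,0.095,380,-285,-60,0.3],
    [0,0,0.095,400,-320,-60,0.3],
    [0,0,0.095,420,-355,-50,0.3],
    [0,0,0.095,440,-390,-40,0.3],
    [0,0,0.095,460,-425,-20,0.3],
    [0,0,0.095,480,-460,0,0.3],
    [0,0,0.095,500,-495,20,0.3],
    [0,0,0.095,515,-530,35,0.3],
    [0,0,0.095,526,-565,51,0.3],
    [0,0,0.095,526,-582,51,0.3]
  ]
}}

```text
time: 1.77
ee_pos: [0.5182, 0.0729, 0.1777]
eef_rot: [0.997, 0.083, -0.0, -0.0]
ft_force: [1.3, -0.3, 0.2]
width: 0.0566
grip_force: 0.0
```

Run:
```python
from h import *
from bench import r
s=r.read_state(); print(s['time'],tocab(s['ee_pos']),s['joint_positions'].round(2))
c=snap(r,'wrist','w1'); P=(cloud(c)-O)@C.as_matrix()
hsv=cv2.cvtColor(c['pixels'],cv2.COLOR_RGB2HSV)
m=(hsv[...,0]<20)&(hsv[...,1]>170)&(hsv[...,2]>120)&(abs(P[...,2]-.073)<.008)&(P[...,0]<0)
for sg in(-1,1):
    q=P[m&(abs(P[...,1]-sg*.085)<.03)]; print(sg,len(q),np.percentile(q,[2,50,98],0).round(4) if len(q) else '')
print(rel(s,(-.063,-.085,.058),down()))
```

```text
1.7667 [-0.06759028 -0.1068772   0.17766941] [ 0.39  0.2  -0.68  1.76  0.13  1.23 -1.73]
-1 0 
1 548 [[-0.076   0.0716  0.0711]
 [-0.0609  0.0743  0.0731]
 [-0.0459  0.0945  0.0747]]
[-0.000e+00  1.000e-03 -0.000e+00  4.700e+00 -2.190e+01  1.387e+02]
```

View pics/w1.png

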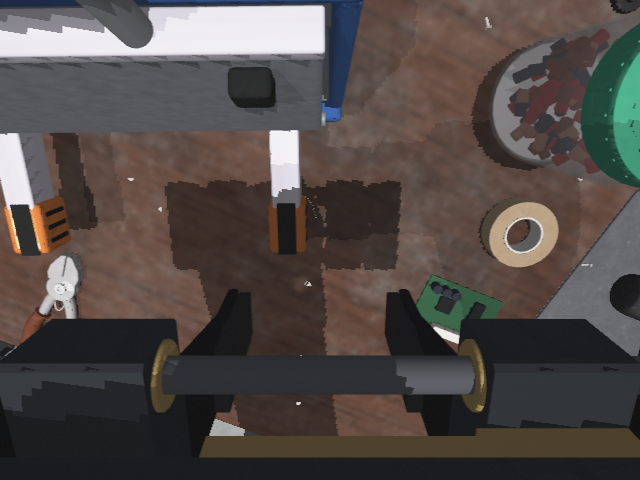

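The right pull is at (287,228) and the left at (38,228). The fingers are still lagging, 22 mm to the right, so I let the arm settle first.

Emit:
{"api": "apply_moves", "payload": {
  "steps": [
    [0,0,0,0,0,0,0.3],
    [0,0,0,0,0,0,0.3],
    [0,0,0,0,0,0,0.3]
  ]
}}

```text
time: 2.07
ee_pos: [0.5185, 0.0703, 0.1792]
eef_rot: [0.997, 0.083, -0.0, 0.0]
ft_force: [1.1, -1.5, -0.4]
width: 0.0563
grip_force: 0.0
```

Run:
```python
from h import *
from bench import r
s=r.read_state(); print(tocab(s['ee_pos']))
c=snap(r,'wrist','w2'); P=(cloud(c)-O)@C.as_matrix()
for sg in (-1,1):
    k=(abs(P[...,2]-.074)<.006)&(abs(P[...,1]-sg*.085)<.03)&(P[...,0]<-.01)&(P[...,0]>-.12)
    q=P[k]; b=q[q[:,0]<-.05]; print(sg,len(q),np.percentile(q,[1,50,99],0).round(4).tolist(),'block y',np.percentile(b[:,1],[2,98]) if len(b) else 0)
print(rel(s,(-.063,-.085,.058),down()))
```

```text
[-0.06764741 -0.1094933   0.17921517]
-1 3351 [[-0.0766, -0.0982, 0.0696], [-0.0459, -0.0866, 0.0734], [-0.0107, -0.0751, 0.0751]] block y [-0.0981787  -0.07508903]
1 3585 [[-0.0769, 0.0711, 0.0683], [-0.0466, 0.0808, 0.0734], [-0.011, 0.0938, 0.0752]] block y [0.07106822 0.09373073]
[ 1.000e-03  0.000e+00 -1.000e-03  4.600e+00 -2.460e+01  1.402e+02]
```

Emit:
{"api": "apply_moves", "payload": {
  "steps": [
    [0,0,0,6,-23,0,0.3],
    [0,0,0,6,-23,35,0.3],
    [0,0,0,6,-23,70,0.3],
    [0,0,0,6,-23,105,0.3],
    [0,0,0,6,-23,125,0.3],
    [0,0,0,6,-23,140,0.3],
    [0,0,0,6,-23,140,0.3],
    [0,0,0,6,-23,140,-0.7],
    [0,0,0,6,-23,140,-0.7],
    [0,0,0,6,-23,140,-0.7],
    [0,0,0,6,-23,140,-0.7],
    [0,0,0,6,-23,140,-0.7],
    [0,0,0,6,-23,140,-0.7]
  ],
  "force": 20
}}

```text
time: 3.2
ee_pos: [0.5208, 0.0949, 0.0397]
eef_rot: [0.996, 0.084, 0.0, 0.0]
ft_force: [3.5, -14.0, 2.5]
width: 0.0243
grip_force: 8.5
```

Emit:
{"api": "apply_moves", "payload": {
  "steps": [
    [0,0,0,0,1,0,-0.7],
    [0,0,0,-8,1,0,-0.7],
    [0,0,0,-18,1,0,-0.7],
    [0,0,0,-28,1,0,-0.7],
    [0,0,0,-38,1,0,-0.7],
    [0,0,0,-48,1,0,-0.7],
    [0,0,0,-57,1,0,-0.7],
    [0,0,0,-64,1,0,-0.7],
    [0,0,0,-69,1,0,-0.7],
    [0,0,0,-72,1,0,-0.7],
    [0,0,0,-73,1,0,-0.7],
    [0,0,0,-73,1,0,-0.7],
    [0,0,0,-73,1,0,-0.7]
  ]
}}

```text
time: 4.28
ee_pos: [0.4534, 0.0823, 0.0411]
eef_rot: [0.996, 0.083, 0.006, -0.001]
ft_force: [23.8, 0.2, -6.0]
width: 0.0237
grip_force: 20.0
```

Run:
```python
from h import *
from bench import r
s=r.read_state(); print(tocab(s['ee_pos']),s['ft_force'],s['joint_positions'].round(2))
```

```text
[-0.12982946 -0.0868043   0.04108742] [23.76615887  0.16567259 -5.97554274] [ 0.37  0.23 -0.7   2.05  0.19  0.9  -1.83]
```

Emit:
{"api": "apply_moves", "payload": {
  "steps": [
    [0,0,0,1,0,0,0.3],
    [0,0,0,1,0,0,0.3],
    [0,0,0,1,0,0,0.3],
    [0,0,0,1,0,0,0.3],
    [0,0,0,1,0,-30,0.3],
    [0,0,0,1,0,-65,0.3],
    [0,0,0,15,-35,-75,0.3],
    [0,0,0,30,-70,-75,0.3],
    [0,0,0,45,-105,-75,0.3],
    [0,0,0,60,-140,-75,0.3],
    [0,0,0,73,-169,-75,0.3],
    [0,0,0,73,-169,-75,0.3],
    [0,0,0,73,-169,-75,0.3],
    [0,0,0,73,-169,-75,0.3]
  ]
}}

```text
time: 5.45
ee_pos: [0.4916, 0.2603, 0.1135]
eef_rot: [0.996, 0.084, -0.001, 0.0]
ft_force: [-0.2, -0.5, 0.1]
width: 0.0565
grip_force: 0.0
```

Run:
```python
from h import *
from bench import r
s=r.read_state(); print(tocab(s['ee_pos']),rel(s,(-.062,.0825,.058),down()))
c=snap(r,'wrist','w3'); P=(cloud(c)-O)@C.as_matrix()
k=(abs(P[...,2]-.074)<.006)&(abs(P[...,1]-.085)<.03)&(P[...,0]<-.01)&(P[...,0]>-.12)
q=P[k]; b=q[q[:,0]<-.05]; print(len(q),np.percentile(q,[1,99],0).round(4).tolist(),np.percentile(b[:,1],[2,98]) if len(b) else 0)
k=(abs(P[...,2]-.074)<.006)&(abs(P[...,1]+.085)<.02)&(P[...,0]<-.01)&(P[...,0]>-.2)
q=P[k]; print('right',len(q),np.percentile(q,[1,99],0).round(4).tolist() if len(q) else '')
```

```text
[-0.0625159   0.08233385  0.11347489] [ 1.00e-03  2.00e-03  1.00e-03  6.00e-01 -2.00e-01  7.45e+01]
5347 [[-0.0772, 0.0721, 0.0706], [-0.0107, 0.095, 0.075]] [0.07211172 0.09490978]
right 2381 [[-0.1064, -0.0905, 0.0681], [-0.0314, -0.0764, 0.0745]]
```

Emit:
{"api": "apply_moves", "payload": {
  "steps": [
    [0,0,0,1,-1,30,0.3],
    [0,0,0,1,-1,60,0.3],
    [0,0,0,1,-1,74,0.3],
    [0,0,0,1,-1,74,0.3],
    [0,0,0,1,-1,74,-0.7],
    [0,0,0,1,-1,74,-0.7],
    [0,0,0,1,-1,74,-0.7],
    [0,0,0,1,-1,74,-0.7],
    [0,0,0,1,-1,74,-0.7],
    [0,0,0,1,-1,74,-0.7]
  ]
}}

```text
time: 6.33
ee_pos: [0.4935, 0.2621, 0.0407]
eef_rot: [0.996, 0.084, 0.0, -0.0]
ft_force: [0.1, -0.5, -0.1]
width: 0.0244
grip_force: 0.0
```

Emit:
{"api": "apply_moves", "payload": {
  "steps": [
    [0,0,0,0,0,0,-0.7],
    [0,0,0,-8,0,0,-0.7],
    [0,0,0,-18,0,0,-0.7],
    [0,0,0,-28,0,0,-0.7],
    [0,0,0,-38,0,0,-0.7],
    [0,0,0,-48,0,0,-0.7],
    [0,0,0,-57,0,0,-0.7],
    [0,0,0,-64,0,0,-0.7],
    [0,0,0,-69,0,0,-0.7],
    [0,0,0,-72,0,0,-0.7],
    [0,0,0,-73,0,0,-0.7],
    [0,0,0,-73,0,0,-0.7],
    [0,0,0,-73,0,0,-0.7]
  ]
}}

```text
time: 7.42
ee_pos: [0.4258, 0.2501, 0.0417]
eef_rot: [0.997, 0.083, 0.005, -0.001]
ft_force: [23.7, 2.7, -6.8]
width: 0.024
grip_force: 20.0
```

Emit:
{"api": "apply_moves", "payload": {
  "steps": [
    [0,0,0,1,0,0,0.3],
    [0,0,0,1,0,0,0.3],
    [0,0,0,1,0,0,0.3],
    [0,0,0,1,0,0,0.3],
    [0,0,0,1,0,-30,0.3],
    [0,0,0,1,0,-65,0.3],
    [0,0,0,1,0,-105,0.3],
    [0,0,0,1,0,-145,0.3],
    [0,0,0.12,0,20,-185,0.3],
    [0,0,0.24,0,40,-225,0.3],
    [0,0,0.36,0,60,-255,0.3],
    [0,0,0.48,0,80,-260,0.3],
    [0,0,0.6,0,80,-260,0.3],
    [0,0,0.72,0,80,-260,0.3],
    [0,0,0.84,0,80,-260,0.3],
    [0,0,0.96,0,80,-260,0.3],
    [0,0,1.08,0,80,-260,0.3],
    [0,0,1.2,0,80,-260,0.3],
    [0,0,1.32,0,80,-260,0.3],
    [0,0,1.44,0,80,-260,0.3]
  ]
}}

```text
time: 9.08
ee_pos: [0.4305, 0.1706, 0.308]
eef_rot: [0.929, -0.37, 0.009, -0.011]
ft_force: [-1.2, -1.4, 0.9]
width: 0.0566
grip_force: 0.0
```

Run:
```python
from h import *
from bench import r
s=r.read_state(); print(tocab(s['ee_pos']),s['joint_positions'].round(2)); print(rel(s,(.042,-.002,.29),down(-np.pi/2)))
c=snap(r,'wrist','w4'); P=(cloud(c)-O)@C.as_matrix()
k=(P[...,2]>.23)&(P[...,2]<.26)&(abs(P[...,1])<.09)&(P[...,0]<.1)&(P[...,0]>0)
q=P[k]; print('bar',len(q),np.percentile(q,[2,50,98],0).round(4).tolist() if len(q) else '')
for n in('wrist','top'):
  if n=='top': P=(cloud(snap(r,'top','top1'))-O)@C.as_matrix()
  for sg in (-1,1):
    k=(abs(P[...,2]-.074)<.006)&(abs(P[...,1]-sg*.085)<.02)&(P[...,0]<-.01)&(P[...,0]>-.2)
    q=P[k]; print(n,sg,len(q),np.percentile(q,[1,99],0).round(4).tolist() if len(q) else '')
```

```text
[-0.13774082  0.00410233  0.3079601 ] [ 1.09 -0.18 -1.37  1.7  -0.18  1.45 -2.59]
[-3.000e-02  0.000e+00  6.460e-01  1.128e+02 -1.387e+02  4.190e+01]
bar 4744 [[0.0382, -0.0255, 0.2338], [0.0413, 0.0081, 0.2452], [0.05, 0.0546, 0.2479]]
wrist -1 3604 [[-0.1404, -0.0979, 0.0705], [-0.0113, -0.0756, 0.0752]]
wrist 1 2779 [[-0.142, 0.0712, 0.0687], [-0.0113, 0.0931, 0.0754]]
top -1 0 
top 1 0
```

View pics/top1.png

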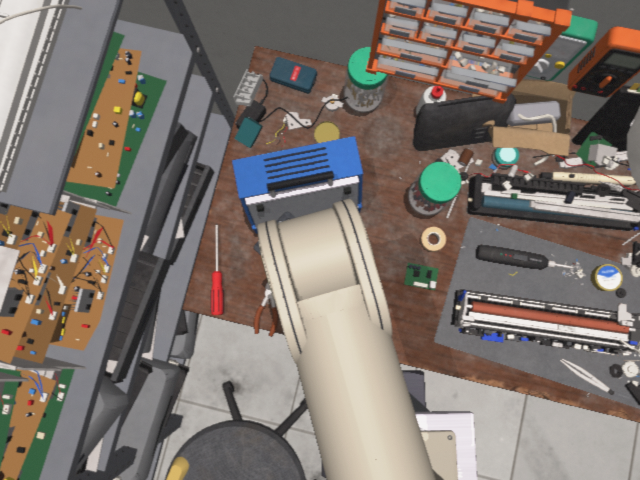

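Run:
```python
from h import *
from bench import r
s=r.read_state(); print(rel(s,(.042,-.002,.32),down(np.pi/2)),rel(s,(-.08,-.002,.3),down(0)))
```

```text
[ 4.000e-03 -3.800e-02 -2.500e+00  1.100e+02 -1.415e+02  1.200e+01] [-1.90e-02 -2.40e-02 -9.30e-01  3.69e+01 -4.32e+01  2.85e+01]
```

View pics/w4.png

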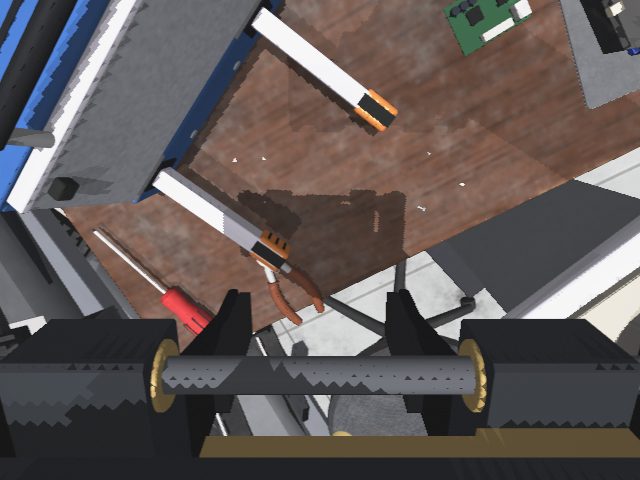

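The wrist view shows both supports well out, blocks at (377,110) and (270,252). The arm was still moving, so I will remeasure while it is static. Joint 7 is at its limit, so I turn the other way.

Emit:
{"api": "apply_moves", "payload": {
  "steps": [
    [0,0,-0.12,4,-4,0,0.3],
    [0,0,-0.24,8,-8,0,0.3],
    [0,0,-0.36,12,-12,0,0.3],
    [0,0,-0.48,16,-16,0,0.3],
    [0,0,-0.6,20,-22,0,0.3],
    [0,0,-0.72,24,-28,0,0.3],
    [-0.01,-0.02,-0.84,28,-34,0,0.3],
    [-0.019,-0.024,-0.93,30,-40,0,0.3],
    [-0.019,-0.024,-0.93,30,-40,0,0.3],
    [-0.019,-0.024,-0.93,30,-40,0,0.3],
    [-0.019,-0.024,-0.93,30,-40,0,0.3],
    [-0.019,-0.024,-0.93,30,-40,0,0.3]
  ]
}}

```text
time: 10.18
ee_pos: [0.4798, 0.1789, 0.3101]
eef_rot: [0.996, 0.086, 0.0, -0.001]
ft_force: [0.2, 0.8, -0.4]
width: 0.0566
grip_force: 0.0
```

Run:
```python
from h import *
from bench import r
s=r.read_state(); print(tocab(s['ee_pos']),s['joint_positions'].round(2),abs(s['joint_vel']).max()); print(rel(s,(.042,-.002,.29),down(np.pi/2)))
c=snap(r,'wrist','w5'); P=(cloud(c)-O)@C.as_matrix()
k=(P[...,2]>.23)&(P[...,2]<.26)&(abs(P[...,1])<.09)&(P[...,0]<.1)&(P[...,0]>0)
q=P[k]; print('bar',len(q),np.percentile(q,[2,50,98],0).round(4).tolist() if len(q) else '')
for sg in (-1,1):
    k=(abs(P[...,2]-.074)<.006)&(abs(P[...,1]-sg*.085)<.02)&(P[...,0]<-.01)&(P[...,0]>-.2)
    q=P[k]; print(sg,len(q),np.percentile(q,[1,99],0).round(4).tolist() if len(q) else '', q[:,0].min() if len(q) else '')
```

```text
[-0.0877923   0.00407415  0.31013647] [ 0.75  0.29 -1.41  1.56  0.29  1.53 -2.06] 0.018183330539707155
[-0.000e+00 -2.000e-03 -1.565e+00  1.297e+02  6.900e+00  3.930e+01]
bar 3884 [[0.0386, -0.059, 0.2326], [0.0409, 0.0011, 0.2448], [0.0437, 0.0582, 0.2475]]
-1 2928 [[-0.1397, -0.0975, 0.069], [-0.0116, -0.0754, 0.0752]] -0.14179138661752733
1 2946 [[-0.1413, 0.0713, 0.0691], [-0.0116, 0.0934, 0.0752]] -0.1428339915724196
```

View pics/w5.png

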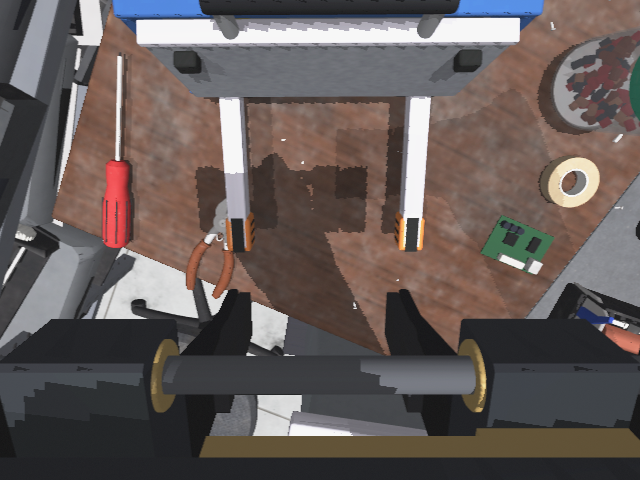

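Run:
```python
from h import *
for t in('w2','w3','w5'):
  c=load(t);P=(cloud(c)-O)@C.as_matrix(); print(t,'cam',tocab(c['position']))
  for sg in (-1,1):
    k=(abs(P[...,2]-.073)<.008)&(abs(P[...,1]-sg*.085)<.02)&(P[...,0]<-.0)&(P[...,0]>-.2)
    v,u=np.where(k)
    if len(v)==0: continue
    um=int(np.median(u[v>v.max()-8])); 
    for vv in range(v.max()-4,v.max()+5): print(sg,um,vv,P[vv,um].round(4),c['pixels'][vv,um])
```

```text
w2 cam [ 0.01800194 -0.10972979  0.34070795]
-1 284 249 [-0.0745 -0.0869  0.074 ] [25 24 23]
-1 284 250 [-0.0752 -0.0869  0.0741] [23 23 23]
-1 284 251 [-0.0753 -0.087   0.0758] [24 25 25]
-1 284 252 [-0.0766 -0.0868  0.0741] [23 24 24]
-1 284 253 [-0.0774 -0.0868  0.0738] [34 32 31]
-1 284 254 [-0.105  -0.0804 -0.001 ] [61 49 44]
-1 284 255 [-0.106  -0.0803 -0.0012] [61 48 42]
-1 284 256 [-1.064e-01 -8.040e-02  1.000e-04] [59 46 40]
-1 284 257 [-0.1076 -0.0803 -0.0005] [60 46 39]
1 30 250 [-0.0752  0.0819  0.0732] [47 48 47]
1 30 251 [-0.0757  0.0816  0.0739] [47 48 47]
1 30 252 [-0.0767  0.0822  0.0732] [46 47 48]
1 30 253 [-0.077   0.0817  0.0742] [47 48 48]
1 30 254 [ 0.018  -0.1097  0.3407] [45 46 46]
1 30 255 [-0.1055  0.1358 -0.0007] [90 74 67]
1 30 256 [-0.1065  0.1362 -0.001 ] [107  86  76]
1 30 257 [-0.1072  0.136  -0.0005] [106  84  75]
1 30 258 [-0.108   0.1359 -0.    ] [106  85  76]
w3 cam [0.02338587 0.08226716 0.27484045]
-1 632 351 [-0.1054 -0.088   0.0732] [213 210 220]
-1 632 352 [-0.1063 -0.0884  0.0729] [213 210 219]
-1 632 353 [-0.107  -0.0887  0.0728] [212 208 2
[... 935 characters left out ...]
.0864  0.0729] [59 61 60]
-1 410 251 [-0.1418 -0.0866  0.0727] [77 72 68]
-1 410 252 [-0.1689 -0.1034 -0.0012] [132 104  93]
-1 410 253 [-0.1695 -0.1031  0.0005] [132 102  91]
-1 410 254 [-0.171  -0.1034 -0.0002] [131 102  90]
-1 410 255 [-0.1725 -0.1036 -0.001 ] [133 102  89]
1 239 247 [-0.1383  0.0824  0.0738] [39 38 38]
1 239 248 [-0.1392  0.0824  0.0741] [38 38 38]
1 239 249 [-0.1404  0.0826  0.0736] [39 39 39]
1 239 250 [-0.1412  0.0825  0.0742] [37 37 37]
1 239 251 [-0.1424  0.0826  0.074 ] [37 37 37]
1 239 252 [-0.1699  0.0974 -0.0006] [58 50 46]
1 239 253 [-0.1712  0.0976 -0.001 ] [77 62 55]
1 239 254 [-0.1723  0.0975 -0.0003] [75 60 54]
1 239 255 [-0.174   0.0978 -0.0018] [75 60 54]
```

Run:
```python
from h import *
from bench import r
s=r.read_state(); print(rel(s,(-.126,.0835,.058),down()),rel(s,(-.126,-.0875,.058),down()))
```

```text
[-1.000e-03 -1.000e-03  5.000e-03 -3.830e+01 -7.950e+01  2.713e+02] [-1.000e-03 -1.000e-03  5.000e-03 -3.920e+01  9.150e+01  2.711e+02]
```

Emit:
{"api": "apply_moves", "payload": {
  "steps": [
    [0,0,0.005,-10,25,35,0.3],
    [0,0,0.005,-20,50,70,0.3],
    [0,0,0.005,-30,75,100,0.3],
    [0,0,0.005,-39,91,130,0.3],
    [0,0,0.005,-39,91,165,0.3],
    [0,0,0.005,-39,91,190,0.3],
    [0,0,0.005,-39,91,220,0.3],
    [0,0,0.005,-39,91,245,0.3],
    [0,0,0.005,-39,91,265,0.3],
    [0,0,0.005,-39,91,271,0.3],
    [0,0,0.005,-39,91,271,0.3],
    [0,0,0.005,-39,91,271,-0.7],
    [0,0,0.005,-39,91,271,-0.7],
    [0,0,0.005,-39,91,271,-0.7],
    [0,0,0.005,-39,91,271,-0.7],
    [0,0,0.005,-39,91,271,-0.7],
    [0,0,0.005,-39,91,271,-0.7]
  ],
  "force": 40
}}

```text
time: 11.65
ee_pos: [0.458, 0.0829, 0.0393]
eef_rot: [0.996, 0.084, 0.001, -0.001]
ft_force: [-0.1, -0.2, 0.4]
width: 0.0244
grip_force: 0.0
```

Emit:
{"api": "apply_moves", "payload": {
  "steps": [
    [0,0,0,-1,0,0,-0.7],
    [0,0,0,-2,0,0,-0.7],
    [0,0,0,-3,0,0,-0.7],
    [0,0,0,-3,0,0,-0.7],
    [0,0,0,-3,0,0,-0.7]
  ]
}}

```text
time: 12.07
ee_pos: [0.4578, 0.083, 0.0396]
eef_rot: [0.996, 0.084, 0.004, -0.002]
ft_force: [16.4, 4.1, -15.2]
width: 0.0236
grip_force: 40.0
```

Run:
```python
from h import *
from bench import r
c=snap(r,'side','s2')
for t in('top0','w2','w5','side0'):
  c=load(t);P=(cloud(c)-O)@C.as_matrix(); hsv=cv2.cvtColor(c['pixels'],cv2.COLOR_RGB2HSV)
  g=(hsv[...,0]>50)&(hsv[...,0]<85)&(hsv[...,1]>100)&(abs(P[...,2]-.003)<.012)&(abs(P[...,0]+.157)<.06)&(abs(P[...,1]+.226)<.07)
  q=P[g]; 
  if len(q): print(t,len(q),'board',np.percentile(q,[2,98],0).round(4)[:,:2].tolist())
  k=(P[...,2]>.09)&(P[...,2]<.2)&(abs(P[...,1])<.1)&(abs(P[...,0])<.05)
  q=P[k]; A=np.c_[q[:,2]-.09,np.ones(len(q))]; print('  face fit slope, x at z=.09',np.linalg.lstsq(A,q[:,0],rcond=None)[0].round(4))
```

```text
top0 327 board [[-0.1734, -0.26], [-0.1387, -0.1917]]
  face fit slope, x at z=.09 [ 0.2508 -0.001 ]
w2 1797 board [[-0.1733, -0.2628], [-0.1272, -0.1973]]
  face fit slope, x at z=.09 [0.248  0.0009]
w5 1357 board [[-0.1752, -0.2618], [-0.1287, -0.1904]]
  face fit slope, x at z=.09 [0.245  0.0007]
side0 443 board [[-0.1909, -0.263], [-0.1311, -0.1921]]
  face fit slope, x at z=.09 [ 0.2499 -0.0009]
```

View pics/s2.png

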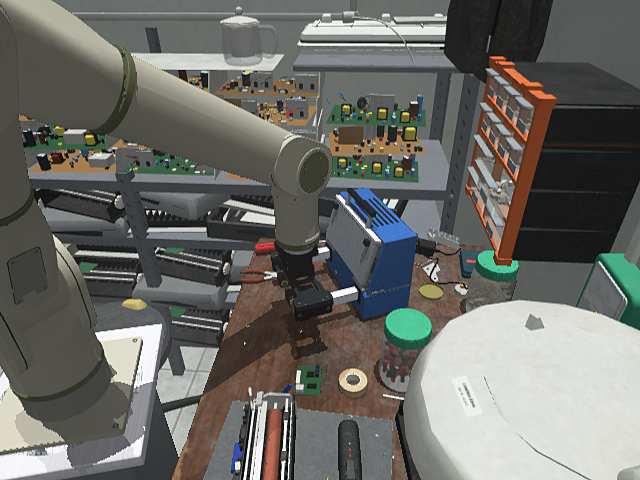

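The side view shows the gripper on the right support at (320,298). The support sits at its stop: a 3 mm pull gave 16 N and no motion. The flap face measurement puts the hinge about 5 mm further in than I assumed, so both supports started about 5 mm out and are now fully out. On to the flap bar.

Emit:
{"api": "apply_moves", "payload": {
  "steps": [
    [0,0,0,-1,0,0,0.3],
    [0,0,0,-1,0,0,0.3],
    [0,0,0,-1,0,0,0.3],
    [0,0,0,-1,0,0,0.3],
    [0,0,0,-1,0,-30,0.3],
    [0,0,0,-1,0,-70,0.3],
    [0,0,0,-1,0,-110,0.3],
    [0,0,-0.12,0,-10,-150,0.3],
    [0,0,-0.24,10,-20,-190,0.3],
    [0,0,-0.36,20,-30,-225,0.3],
    [0,0,-0.48,30,-40,-255,0.3],
    [0,0,-0.6,40,-50,-275,0.3],
    [0,0,-0.72,50,-60,-275,0.3],
    [0,0,-0.84,60,-70,-275,0.3],
    [0,0,-0.96,70,-85,-275,0.3],
    [0,0,-1.08,80,-88,-275,0.3],
    [0,0,-1.2,90,-88,-275,0.3],
    [0,0,-1.32,100,-88,-275,0.3],
    [0,0,-1.44,110,-88,-275,0.3],
    [0,0,-1.56,110,-88,-275,0.3]
  ]
}}

```text
time: 13.78
ee_pos: [0.5494, 0.1868, 0.3135]
eef_rot: [0.647, 0.762, 0.001, -0.001]
ft_force: [0.2, -0.3, -0.0]
width: 0.0565
grip_force: 0.0
```

Emit:
{"api": "apply_moves", "payload": {
  "steps": [
    [0,0,0,0,0,0,0.3],
    [0,0,0,0,0,0,0.3],
    [0,0,0,0,0,0,0.3]
  ]
}}

```text
time: 14.03
ee_pos: [0.548, 0.187, 0.3144]
eef_rot: [0.65, 0.76, 0.001, -0.001]
ft_force: [-0.1, -0.7, 0.4]
width: 0.0567
grip_force: 0.0
```

```bash
sed -i 's/^O=.*/YAW=.1674; C=R.from_euler("z",YAW); O=np.array([.567,.1895,0])+C.apply([.004,-.002,0])/' h.py
python3 - <<'E'
from h import *
from bench import r
s=r.read_state(); print(tocab(s['ee_pos']),s['joint_positions'].round(2),abs(s['joint_vel']).max())
c=snap(r,'wrist','w6'); P=(cloud(c)-O)@C.as_matrix()
k=(P[...,2]>.236)&(P[...,2]<.26)&(abs(P[...,1])<.09)&(P[...,0]<.1)&(P[...,0]>-.02)
q=P[k]; print('bar',len(q),np.percentile(q,[2,50,98],0).round(4).tolist() if len(q) else '')
for sg in (-1,1):
    k=(abs(P[...,2]-.074)<.006)&(abs(P[...,1]-sg*.085)<.02)&(P[...,0]<-.01)&(P[...,0]>-.2)
    q=P[k]; print(sg,len(q),q[:,0].min() if len(q) else '')
print(rel(s,(.038,0,.29),down(np.pi/2)),rel(s,(.038,0,.241),down(np.pi/2)))
E
```

```text
[-0.02319397  0.00272913  0.31435939] [ 0.57  0.55 -1.42  1.39  0.55  1.65 -0.63] 0.011520019567653543
bar 4277 [[0.0349, -0.0359, 0.2393], [0.0404, 0.0186, 0.2457], [0.0482, 0.0625, 0.2478]]
-1 2472 -0.14545706682017415
1 3409 -0.14741687806181447
[ 1.00e-03 -3.00e-03 -1.30e-02 -2.00e+00  6.12e+01  4.34e+01] [ 1.00e-03 -3.00e-03 -1.30e-02 -2.20e+00  6.11e+01  9.24e+01]
```

Emit:
{"api": "apply_moves", "payload": {
  "steps": [
    [0,0,-0.013,-2,32,0,0.3],
    [0,0,-0.013,-2,64,10,0.3],
    [0,0,-0.013,-2,64,40,0.3],
    [0,0,-0.013,-2,64,65,0.3],
    [0,0,-0.013,-2,64,82,0.3],
    [0,0,-0.013,-2,64,91,0.3],
    [0,0,-0.013,-2,64,91,0.3],
    [0,0,-0.013,-2,64,91,-0.9],
    [0,0,-0.013,-2,64,91,-0.9],
    [0,0,-0.013,-2,64,91,-0.9],
    [0,0,-0.013,-2,64,91,-0.9],
    [0,0,-0.013,-2,64,91,-0.9],
    [0,0,-0.013,-2,64,91,-0.9],
    [0,0,-0.013,-2,64,91,-0.9]
  ],
  "force": 12
}}

```text
time: 15.25
ee_pos: [0.6118, 0.1954, 0.2235]
eef_rot: [0.644, 0.765, 0.001, -0.001]
ft_force: [0.2, -0.7, -0.6]
width: 0.0178
grip_force: 0.0
```

Run:
```python
from h import *
from bench import r
s=r.read_state(); p=tocab(s['ee_pos']);print(p,s['joint_positions'].round(2),s['width'],s['grip_force'],s['ft_force'])
rot=down(np.pi/2)
# bar at grasp point: x=p[0], z=p[2]+.019; arc with R=.156 about (0,.09)
for a in np.arange(.1,1.84,.1).tolist()+[1.83]:
    t=a-.26; print(round(a,2),rel(s,(-.156*np.sin(t),0,.09+.156*np.cos(t)),rot))
```

```text
[0.04119736 0.00032191 0.22354332] [ 0.43  0.71 -1.29  1.37  0.67  1.55 -0.62] 0.01780532995306305 0.0 [ 0.20986724 -0.70919444 -0.64672768]
0.1 [ 1.00e-03 -3.00e-03  4.00e-03 -3.00e-01 -1.63e+01 -1.50e+00]
0.2 [ 1.00e-03 -3.00e-03  4.00e-03 -2.00e-01 -3.18e+01 -3.20e+00]
0.3 [ 1.00e-03 -3.00e-03  4.00e-03 -1.00e-01 -4.74e+01 -3.40e+00]
0.4 [ 1.0e-03 -3.0e-03  4.0e-03 -1.0e-01 -6.3e+01 -2.0e+00]
0.5 [ 1.00e-03 -3.00e-03  4.00e-03 -0.00e+00 -7.83e+01  9.00e-01]
0.6 [ 1.00e-03 -3.00e-03  4.00e-03  0.00e+00 -9.32e+01  5.40e+00]
0.7 [ 1.000e-03 -3.000e-03  4.000e-03  0.000e+00 -1.077e+02  1.130e+01]
0.8 [ 1.000e-03 -3.000e-03  4.000e-03  1.000e-01 -1.214e+02  1.860e+01]
0.9 [ 1.000e-03 -3.000e-03  4.000e-03  1.000e-01 -1.344e+02  2.730e+01]
1.0 [ 1.000e-03 -3.000e-03  4.000e-03  1.000e-01 -1.464e+02  3.720e+01]
1.1 [ 1.000e-03 -3.000e-03  4.000e-03  1.000e-01 -1.574e+02  4.820e+01]
1.2 [ 1.000e-03 -3.000e-03  4.000e-03  1.000e-01 -1.672e+02  6.030e+01]
1.3 [ 1.000e-03 -3.000e-03  4.000e-03  1.000e-01 -1.758e+02  7.340e+01]
1.4 [ 1.00e-03 -3.00e-03  4.00e-03  1.00e-01 -1.83e+02  8.72e+01]
1.5 [ 1.000e-03 -3.000e-03  4.000e-03  1.000e-01 -1.889e+02  1.017e+02]
1.6 [ 1.000e-03 -3.000e-03  4.000e-03  1.000e-01 -1.932e+02  1.166e+02]
1.7 [ 1.00e-03 -3.00e-03  4.00e-03  0.00e+00 -1.96e+02  1.32e+02]
1.8 [ 1.000e-03 -3.000e-03  4.000e-03  0.000e+00 -1.973e+02  1.475e+02]
1.83 [ 1.000e-03 -3.000e-03  4.000e-03 -0.000e+00 -1.974e+02  1.522e+02]
```

Emit:
{"api": "apply_moves", "payload": {
  "steps": [
    [0,0,0,0,0,0,-0.9],
    [0,0,0,0,0,0,-0.9],
    [0,0,0,0,0,0,-0.9],
    [0,0,0,0,-5,-0.5,-0.9],
    [0,0,0,0,-10,-1,-0.9],
    [0,0,0,0,-16,-1.5,-0.9],
    [0,0,0,0,-24,-2.5,-0.9],
    [0,0,0,0,-32,-3,-0.9],
    [0,0,0,0,-40,-3.5,-0.9],
    [0,0,0,0,-48,-3.5,-0.9],
    [0,0,0,0,-56,-3,-0.9],
    [0,0,0,0,-63,-2,-0.9],
    [0,0,0,0,-71,-0.5,-0.9],
    [0,0,0,0,-78,1,-0.9],
    [0,0,0,0,-85,3,-0.9],
    [0,0,0,0,-93,5.5,-0.9],
    [0,0,0,0,-93,5.5,-0.9]
  ]
}}

```text
time: 16.67
ee_pos: [0.5186, 0.1792, 0.2172]
eef_rot: [0.644, 0.765, 0.0, -0.001]
ft_force: [-0.2, 1.2, -0.8]
width: 0.0131
grip_force: 12.0
```

```bash
cat > arc.py <<'E'
from h import *
from bench import r
s=r.read_state(); p=tocab(s['ee_pos']);print(s['time'],p,s['joint_positions'].round(2),s['width'],s['grip_force'],s['ft_force'].round(1))
rot=down(np.pi/2); p[2]+=.019
print('radius',np.hypot(p[0],p[2]-.09),'angle',.26+np.arctan2(-p[0],p[2]-.09))
for a in np.arange(.6,1.84,.1).tolist()+[1.83,1.86]:
    t=a-.26; print(round(a,2),rel(s,(-.156*np.sin(t),0,.09+.156*np.cos(t)),rot))
snap(r,'side','s%d'%(s['time']*10))
E
python3 arc.py
```

```text
16.6667 [-5.34476083e-02 -8.84596262e-05  2.17231415e-01] [ 0.65  0.53 -1.41  1.63  0.53  1.44 -0.63] 0.013124940390638867 12.004228234291077 [-0.2  1.2 -0.8]
radius 0.15569288183284027 angle 0.610416161336824
0.6 [-0.    -0.002  0.005  0.1    1.4   -0.8  ]
0.7 [-0.0e+00 -2.0e-03  5.0e-03  1.0e-01 -1.3e+01  5.1e+00]
0.8 [-0.00e+00 -2.00e-03  5.00e-03  2.00e-01 -2.68e+01  1.24e+01]
0.9 [-0.00e+00 -2.00e-03  5.00e-03  2.00e-01 -3.97e+01  2.11e+01]
1.0 [-0.00e+00 -2.00e-03  5.00e-03  3.00e-01 -5.17e+01  3.10e+01]
1.1 [-0.00e+00 -2.00e-03  5.00e-03  3.00e-01 -6.27e+01  4.21e+01]
1.2 [-0.00e+00 -2.00e-03  5.00e-03  3.00e-01 -7.25e+01  5.42e+01]
1.3 [-0.00e+00 -2.00e-03  5.00e-03  3.00e-01 -8.11e+01  6.73e+01]
1.4 [-0.00e+00 -2.00e-03  5.00e-03  4.00e-01 -8.83e+01  8.11e+01]
1.5 [-0.00e+00 -2.00e-03  5.00e-03  4.00e-01 -9.41e+01  9.56e+01]
1.6 [-0.000e+00 -2.000e-03  5.000e-03  4.000e-01 -9.840e+01  1.106e+02]
1.7 [-0.000e+00 -2.000e-03  5.000e-03  3.000e-01 -1.012e+02  1.259e+02]
1.8 [-0.000e+00 -2.000e-03  5.000e-03  3.000e-01 -1.025e+02  1.414e+02]
1.83 [-0.000e+00 -2.000e-03  5.000e-03  3.000e-01 -1.025e+02  1.461e+02]
1.86 [-0.000e+00 -2.000e-03  5.000e-03  3.000e-01 -1.025e+02  1.508e+02]
```

Emit:
{"api": "apply_moves", "payload": {
  "steps": [
    [0,0,0,0,-6,2,-0.9],
    [0,0,0,0,-13,5,-0.9],
    [0,0,0,0,-20,8.5,-0.9],
    [0,0,0,0,-27,12.5,-0.9],
    [0,0,0,0,-33.5,16.5,-0.9],
    [0,0,0,0,-39.5,21,-0.9],
    [0,0,0,0,-46,26,-0.9],
    [0,0,0,0,-51.5,31,-0.9],
    [0,0,0,0,-57,36.5,-0.9],
    [0,0,0,0,-62.5,42,-0.9],
    [0,0,0,0,-68,48,-0.9],
    [0,0,0,0,-72.5,54,-0.9],
    [0,0,0,0,-77,60.5,-0.9],
    [0,0,0,0,-81,67,-0.9],
    [0,0,0,0,-85,74,-0.9],
    [0,0,0,0,-88,81,-0.9],
    [0,0,0,0,-88,81,-0.9]
  ]
}}

```text
time: 18.13
ee_pos: [0.4324, 0.1645, 0.1353]
eef_rot: [0.644, 0.765, 0.001, -0.001]
ft_force: [-1.9, -1.1, -0.5]
width: 0.0134
grip_force: 12.0
```

```bash
python3 arc.py | grep -v '^[01]\.[6-9] \[.*zz'; ls pics
```

```text
18.1333 [-0.14087971 -0.00023867  0.13528519] [ 0.82  0.35 -1.44  1.93  0.37  1.18 -0.58] 0.013410735199381746 12.007548386463895 [-1.9 -1.1 -0.5]
radius 0.15485372758740457 angle 1.402705226778217
0.6 [-1.00e-03 -3.00e-03  4.00e-03  1.00e-01  8.88e+01 -8.28e+01]
0.7 [-1.00e-03 -3.00e-03  4.00e-03  1.00e-01  7.44e+01 -7.69e+01]
0.8 [-1.00e-03 -3.00e-03  4.00e-03  2.00e-01  6.06e+01 -6.96e+01]
0.9 [-1.00e-03 -3.00e-03  4.00e-03  2.00e-01  4.77e+01 -6.09e+01]
1.0 [-1.00e-03 -3.00e-03  4.00e-03  2.00e-01  3.57e+01 -5.09e+01]
1.1 [-1.00e-03 -3.00e-03  4.00e-03  2.00e-01  2.47e+01 -3.99e+01]
1.2 [-1.00e-03 -3.00e-03  4.00e-03  2.00e-01  1.49e+01 -2.77e+01]
1.3 [-1.00e-03 -3.00e-03  4.00e-03  3.00e-01  6.30e+00 -1.47e+01]
1.4 [-0.001 -0.003  0.004  0.2   -0.9   -0.9  ]
1.5 [-1.00e-03 -3.00e-03  4.00e-03  2.00e-01 -6.70e+00  1.36e+01]
1.6 [-1.00e-03 -3.00e-03  4.00e-03  2.00e-01 -1.10e+01  2.86e+01]
1.7 [-1.00e-03 -3.00e-03  4.00e-03  2.00e-01 -1.38e+01  4.39e+01]
1.8 [-1.00e-03 -3.00e-03  4.00e-03  1.00e-01 -1.50e+01  5.95e+01]
1.83 [-1.00e-03 -3.00e-03  4.00e-03  1.00e-01 -1.51e+01  6.42e+01]
1.86 [-1.00e-03 -3.00e-03  4.00e-03  1.00e-01 -1.50e+01  6.88e+01]
s166.pkl
s166.png
s181.pkl
s181.png
s2.pkl
s2.png
side0.pkl
side0.png
top0.pkl
top0.png
top1.pkl
top1.png
w1.pkl
w1.png
w2.pkl
w2.png
w3.pkl
w3.png
w4.pkl
w4.png
w5.pkl
w5.png
w6.pkl
w6.png
```

Emit:
{"api": "apply_moves", "payload": {
  "steps": [
    [0,0,0,0,-3,6,-0.9],
    [0,0,0,0,-6,12,-0.9],
    [0,0,0,0,-8,18,-0.9],
    [0,0,0,0,-10,24,-0.9],
    [0,0,0,0,-11,30,-0.9],
    [0,0,0,0,-12,36,-0.9],
    [0,0,0,0,-13.5,42,-0.9],
    [0,0,0,0,-14,48,-0.9],
    [0,0,0,0,-14.5,52,-0.9],
    [0,0,0,0,-15,55,-0.9],
    [0,0,0,0,-15,58,-0.9],
    [0,0,0,0,-15,60,-0.9],
    [0,0,0,0,-15,61,-0.9],
    [0,0,0,0,-15,62,-0.9],
    [0,0,0,0,-15,62,-0.9],
    [0,0,0,0,-15,62,-0.9]
  ]
}}

```text
time: 19.52
ee_pos: [0.4186, 0.1624, 0.0747]
eef_rot: [0.644, 0.765, 0.001, -0.001]
ft_force: [-2.2, -1.5, -0.8]
width: 0.0133
grip_force: 12.0
```

```bash
python3 arc.py | grep -v '^[01]\.[0-7] '
```

```text
19.5167 [-1.54870571e-01  4.28681936e-06  7.46567934e-02] [ 0.74  0.4  -1.35  2.03  0.44  1.06 -0.65] 0.013335783843917922 12.000871449708939 [-2.2 -1.5 -0.8]
radius 0.15491373724772187 angle 1.8071887811880822
0.8 [ 1.000e-03 -3.000e-03  4.000e-03  1.000e-01  7.470e+01 -1.301e+02]
0.9 [ 1.000e-03 -3.000e-03  4.000e-03  1.000e-01  6.180e+01 -1.214e+02]
1.8 [ 1.0e-03 -3.0e-03  4.0e-03  0.0e+00 -1.1e+00 -1.1e+00]
1.83 [ 1.0e-03 -3.0e-03  4.0e-03 -0.0e+00 -1.1e+00  3.5e+00]
1.86 [ 1.0e-03 -3.0e-03  4.0e-03 -0.0e+00 -1.1e+00  8.2e+00]
```

Emit:
{"api": "apply_moves", "payload": {
  "steps": [
    [0,0,0,0,0,1,-0.9],
    [0,0,0,0,0,2,-0.9],
    [0,0,0,0,0,3,-0.9],
    [0,0,0,0,0,3.5,-0.9],
    [0,0,0,0,0,3.5,-0.9],
    [0,0,0,0,0,3.5,-0.9]
  ]
}}

```text
time: 20.07
ee_pos: [0.4186, 0.1624, 0.0711]
eef_rot: [0.644, 0.765, 0.001, -0.001]
ft_force: [-1.9, -1.2, -1.0]
width: 0.0135
grip_force: 12.0
```

Emit:
{"api": "apply_moves", "payload": {
  "steps": [
    [0,0,0,0,0,0.5,-0.9],
    [0,0,0,0,0,1,-0.9],
    [0,0,0,0,0,1.5,-0.9],
    [0,0,0,0,0,2,-0.9],
    [0,0,0,0,0,2,-0.9]
  ]
}}

```text
time: 20.48
ee_pos: [0.4186, 0.1625, 0.0699]
eef_rot: [0.644, 0.765, 0.001, -0.001]
ft_force: [-8.8, -4.5, 15.9]
width: 0.0136
grip_force: 12.1
```

Run:
```python
from h import *
from bench import r
s=r.read_state(); c=snap(r,'wrist','w7'); snap(r,'side','s7'); P=(cloud(c)-O)@C.as_matrix()
k=(P[...,2]>.08)&(P[...,2]<.13)&(abs(P[...,1])<.1)&(P[...,0]<-.02)&(P[...,0]>-.11)
q=P[k]; print(len(q)); A=np.c_[q[:,:2],np.ones(len(q))]; print(np.linalg.lstsq(A,q[:,2],rcond=None)[0])
```

```text
60341
[ 0.00852337 -0.00273682  0.09629723]
```

View pics/s7.png

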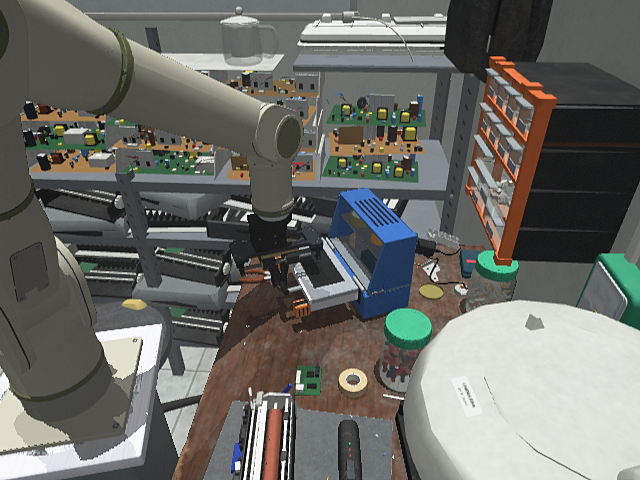

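The flap lies level on the supports (slope 0.009, surface at 96 mm, 16 N contact). In the side view its edge is at about (325,290) over the right support. Now I release with a small opening and rise.

Emit:
{"api": "apply_moves", "payload": {
  "steps": [
    [0,0,0,0,0,-1.5,-0.9],
    [0,0,0,0,0,-1.5,-0.45],
    [0,0,0,0,0,-1.5,-0.45],
    [0,0,0,0,0,-1.5,-0.45],
    [0,0,0,0,0,-1.5,-0.45],
    [0,0,0,0,0,-10,-0.45],
    [0,0,0,0,0,-25,-0.45],
    [0,0,0,0,0,-45,-0.45],
    [0,0,0,0,0,-75,-0.45],
    [0,0,0,0,0,-110,-0.45],
    [0,0,0,0,0,-145,-0.45],
    [0,0,0,0,0,-180,-0.45],
    [0,0,0,0,0,-200,-0.45],
    [0,0,0,0,0,-200,-0.45],
    [0,0,0,0,0,-200,-0.45]
  ]
}}

```text
time: 21.83
ee_pos: [0.4193, 0.162, 0.2701]
eef_rot: [0.644, 0.765, 0.001, 0.001]
ft_force: [-0.2, 0.4, 0.1]
width: 0.0238
grip_force: 0.0
```

Run:
```python
from h import *
from bench import r
s=r.read_state(); print(s['ft_force'],s['ee_pos']); c=snap(r,'wrist','w8'); P=(cloud(c)-O)@C.as_matrix()
k=(P[...,2]>.08)&(P[...,2]<.13)&(abs(P[...,1])<.1)&(P[...,0]<-.02)&(P[...,0]>-.11)
q=P[k]; print(len(q)); A=np.c_[q[:,:2],np.ones(len(q))]; print(np.linalg.lstsq(A,q[:,2],rcond=None)[0])
for sg in (-1,1):
    k=(abs(P[...,2]-.074)<.008)&(abs(P[...,1]-sg*.085)<.02)&(P[...,0]<-.1)&(P[...,0]>-.2)
    q=P[k]; print(sg,len(q),q[:,0].min() if len(q) else '')
```

```text
[-0.20842662  0.40541329  0.07701086] [0.41928463 0.16198422 0.27005686]
26325
[0.00259262 0.00041269 0.09578752]
-1 637 -0.145396976337124
1 1111 -0.14686855324386194
```

View pics/w8.png

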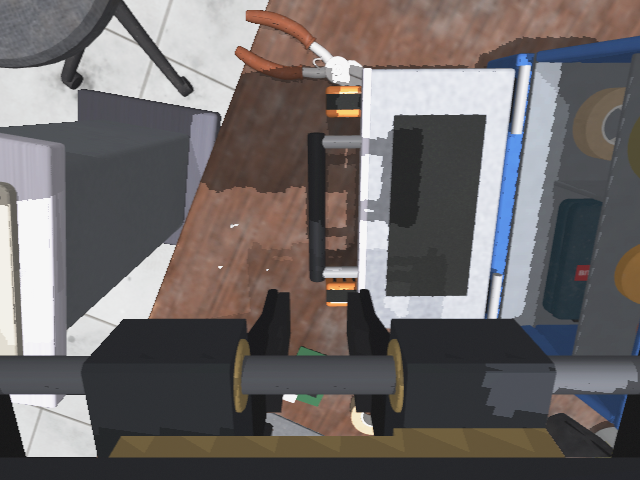

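The flap lies level with its bar free at (317,205). Both supports are out at (343,100) and (341,292), and the bystanders are unmoved.

```bash
python3 -c "
from bench import r
print(r.close_job())"
```

```text
the job is handed in; nothing more can be done
None
```

Both supports were pulled out to their stops, then the flap was lowered gently until level on them and released. The job was handed in at about 22 s.

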